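# Set a keyed roller key-up on the bench centres and lock it

## Task

The metal roller held between the bench centres has a raised key along one end: turn the roller until the key faces straight up, and let go of it. Then lock it by pushing the lever at the end of the bed all the way over, away from the robot, with the key still facing up. Do not push against the dial-gauge bridge above the roller, and leave the other things on the bench where they are, and end with the robot touching nothing.

Things in the scene. Friction and masses are not known exactly. Their poses are not given: they have to be found in the camera images.
- centres: Grey bench centres (fixed to the bench; place and yaw vary): bed 110 x 460 x 26 mm lying along its y axis, two heads 60 x 34 mm in plan, at y = +-117 mm, tops 151 mm above the bench. Origin: centre of the bed's underside, on the bench. Its x axis points away from the robot, y along the roller to the lever's end, z up. The roller's axis is parallel to y through x = 0, 120 mm above the bench.
- roller (a joint): Turn of the roller about its axis (rad), read with some noise: 0 = key straight up, +1.57 = key facing the centres' +x (away from the robot), -1.57 = facing the robot. The roller is a bare aluminium cylinder, 50 mm across and 160 mm long (y = -80 to +80 mm), always held by its centres. It turns stiffly (about 0.15 N m of friction) and stays where it is left. It starts with the key 0.7 to 1.5 rad over to the far side.
- key_top (a point): Middle of the outer face of the key: a steel bar 10 mm wide, 50 mm long, standing 5 mm proud of the roller, on the half away from the lever (y = -75 to -25 mm). This point lies 30 mm from the roller's axis and turns with it; z of its frame points outward from the axis.
- grip_place (a point): Point on the roller's axis 42 mm from its middle, lever side, on the plain part (y = -20 to +80 mm) that can be gripped across. It does not turn. The bar blocks a gripper from straight above; leaning back to the robot 35 to 50 degrees it slides in below the bar, and round the roller it can lean as little as 27. Leaning farther back while gripping turns the key up; takes several grips.
- bridge: Dial-gauge bridge, fixed to the heads: a steel bar, 12 mm wide and 14 mm high, parallel to the roller and straight above its axis, its centre 270 mm above the bench (150 mm above the axis), on two posts 14 mm across at y = +-117 mm. A dial gauge, 52 mm across and 18 mm thick, hangs at y = -45 mm, over the key end, its lower edge 202 mm and its stem's tip 176 mm above the bench. Same origin and axes as the centres.
- lock (a joint): Lock lever's swing (rad): near 0 = unlocked, leaning to the robot; 1.0 = locked, leaning away from the robot (its stop). Stays where it is left.
- lock_tip (a point): Centre of the ball (26 mm across) on the tip of the lock lever, a 10 mm rod that sticks up at the +y end of the bed, at y = 195 mm of the centres, and swings about an axis parallel to the roller at x = -20 mm, 48 mm above the bench. The ball is 90 mm from that axis: at joint value 0 it is at x = -63 mm, 127 mm above the bench; at 1.0 it is at x = +23 mm, 127 mm above the bench. It moves with 1 to 2 N at the ball.
- can: Bystander, to be left alone: drink can, 66 mm across, 122 mm tall. Origin at the centre of its underside.
- tape: Bystander, to be left alone: roll of grey tape lying flat, 100 mm across, 48 mm tall. Origin at the centre of its underside.
- wrench: Bystander, to be left alone: steel wrench lying flat, 200 mm long along its x axis. Origin at the centre of its underside.
- screwdriver: Bystander, to be left alone: screwdriver with black handle lying flat, 200 mm long along its x axis. Origin at the centre of its underside.
- tin: Bystander, to be left alone: squat jar with steel cap, 72 mm across, 50 mm tall. Origin at the centre of its underside.
- hammer: Bystander, to be left alone: hammer with wooden handle, lying along its x axis. Origin at the centre of its underside.
- mug: Bystander, to be left alone: white mug, 80 mm across, 90 mm tall. Origin at the centre of its underside.

How it is judged:
On the way, in this order (a step that is already met when the one before it is completed fails the run):
1. the roller rests with its key facing up within 8 degrees, let go, the lever still unlocked (value of joint roller between -0.14 and 0.14 rad and velocity of joint roller between -0.05 and 0.05 rad/s and value of joint lock below 0.3 rad and contact force between the fingers and anything else below 0.3 N), for 0.2 s.
2. the lock lever is pushed over to the locked side, the key still facing up (value of joint roller between -0.14 and 0.14 rad and value of joint lock above 0.85 rad), for 0.1 s.
At the end, for the whole second after the job is handed in: The roller is at rest with its key facing up within 8 degrees (0.14 rad), the lock lever is over by more than 0.85 of its 1.0 rad (all of step 2 and velocity of joint roller between -0.05 and 0.05 rad/s); the robot touches nothing.
It fails at once if the dial-gauge bridge is pushed with more than 5 N (contact force between bridge and anything else above 5 N).
It fails at once if another thing on the bench is moved by more than 40 mm (distance of any of can, tape, wrench, screwdriver, tin, hammer, mug from where it was at the start of the episode above 0.04 m).
It also fails if it takes over 72 s, if anything falls off the work surface, if the arm or the gripper's body presses on something with over 40 N, if the wrist force passes 120 N, or if a joint passes its speed limit or range.

## Robot

A 7-joint arm with a two-finger parallel gripper is mounted at the origin on the work surface. World frame = base frame: x ahead of the robot, y to its left, z up, the work surface at z = 0. Lengths are in m, angles in rad, forces in N, time in s.
With the tool pointing down it reaches from about 0.425 to 0.925 m from the base axis. Payload 6.8 kg.
Tool frame: the origin (TCP) lies on the centre line of the jaws, within the pads' length; the fingertips stand 22 mm ahead of it and the grasp point (between the pads) lies 3 mm ahead of it; z points along the fingers, y is the direction in which the jaws open and shut (so a half turn about z gives the same grasp; the last joint's range is limited). The gripper opens to 85 mm and grips with 20 to 120 N. Pads are 22 mm wide; open, the fingers measure 114 mm over their backs; the gripper's body (76 mm by 85 mm) begins 54 mm behind the grasp point. The pads swing forward as they close: fully open they stand 13 mm farther back than shut.
Start: joints at [0.996, 0.477, 0.022, 1.555, -0.011, 1.109, -0.083], TCP at [0.304, -0.603, 0.253] pointing down, gripper open.
Joint ranges: [-2.96, 2.96], [-0.34, 2.1], [-1.41, 1.46], [0.24, 2.44], [-1.37, 4.51], [0.17, 1.92], [-2.96, 2.96]. Speed limits (rad/s): [2.39, 2.39, 3.14, 3.14, 3.14, 3.14, 3.14].

## Interface

Orientations are given as [roll, pitch, yaw] about the fixed x, y, z axes, in that order (R = Rz(yaw) Ry(pitch) Rx(roll)).
In Python, from cell import * gives the robot as it stands. Calls block until the motion is done:
- goto(position, orientation): joint-space move of the TCP to a pose.
- servo_line(position, v=0.15, ori=None): straight line of the TCP; ori=None keeps the orientation; v is the mean speed in m/s.
- movej(angles): joint-space move.
- release() and clamp(): open the fingers fully, or close them until they stop; the grip force is fixed at half the most.
- wait(seconds).
- solve_ik(position, orientation): joint angles nearest the present ones, or None.
- get_obs(): the state.
- grab_frame(name): name is "scene" or "top"; returns (picture, depth): 480x640x3 uint8, blue, green, red; 480x640 float32, m along the optical axis (not along the pixel's ray), 0 where there is no reading.
- get_calibration(name): a dict with "fx", "fy", "cx", "cy" (pixels), "k1" (the pictures are not rectified: a ray, as slopes to the right and down, at radius r is drawn at 1 + k1 r^2 times it, then the intrinsics apply), "rvec" (rotation vector, rad) and "tvec" (3), from world to camera coordinates, as OpenCV has them. Camera axes: x right, y down, z forward; pixel columns grow to the right and rows downward; lengths in m; the calibration is good to about 2 mm. A picture is of the moment at which its call begins. get_calibration takes no time and is no camera call.
A pose or a line that the arm cannot do raises MotionError and nothing moves.
- close_job(): hands the job in, once; it reports no verdict.
Trained networks look in the newest picture that a camera, given by its name, has taken for a name from the list of things; names that differ only in an ending like _2 or _b are one class to them, and where a whole thing is asked for, a point or a joint stands for the part that bears it (a point fixed in the world has none). Each returns a list of dicts, best first, with "score" (0 to 1); they miss things now and then, are a little off and sometimes report something else, mostly with a low value. They report only what shows in the picture. A call takes as long as a camera call.
- trace(camera, thing): "region" (480x640 bool, what is visible of it).
- pinpoint(camera, thing): "position" ([x, y, z] in m, in world coordinates, good to about 4 mm: a listed point, or the origin of a listed thing).
The state is a dict: "clock": time; "joint_pos": joint angles; "qvel": joint speeds; "effort": joint torques, N m; "tool_pos": TCP position; "ee_rot": TCP orientation; "ft_force": force on the tool from outside, world axes, zero at the start; "moment": the same for the moment, N m; "finger_gap": finger opening in m.
Only numpy, scipy, OpenCV 4.12 (cv2) and the standard library are available. Lean on these libraries where they do the work, as an engineer would, in place of code of your own. Each camera call takes 0.05 s, during which the arm holds its last target. There are 200 camera calls.

## Working session

There is one attempt and no reset: what is moved stays moved. The work goes in short steps, each a Python script; the robot and the scene stay as the last script left them, time stands still between calls to the robot, and variables do not carry over. Pictures are saved under pics/ and viewed, about 8 in all and at most 12, crops included, and the job is handed in when it is done.

```bash
mkdir -p pics; ls; cat > h.py <<'E'
from cell import *
import numpy as np, cv2
from scipy.spatial.transform import Rotation as R
def cam(n):
    c=get_calibration(n); Rm=cv2.Rodrigues(np.array(c["rvec"],float))[0]; return c,Rm,np.array(c["tvec"],float).ravel()
def cloud(n,depth,mask):
    c,Rm,t=cam(n); v,u=np.nonzero(mask&(depth>0)); d=depth[v,u]
    xd=np.stack([(u-c["cx"])/c["fx"],(v-c["cy"])/c["fy"]],1); x=xd.copy()
    for _ in range(8): x=xd/(1+c["k1"]*(x**2).sum(1,keepdims=True))
    P=np.c_[x*d[:,None],d]; return (P-t)@Rm
E
python3 - <<'E'
from h import *
fr={}
for n in("scene","top"):
    im,d=grab_frame(n); fr[n]=d; cv2.imwrite(f"pics/{n}0.png",im)
    for k in("centres","key_top","grip_place","bridge","lock_tip","can","tape","wrench","screwdriver","tin","hammer","mug"):
        print(n,k,[(np.round(r["position"],3).tolist(),round(r["score"],2)) for r in pinpoint(n,k)[:2]])
    np.save(f"pics/{n}0.npy",d)
    c,Rm,t=cam(n); print(n,"campos",(-Rm.T@t).round(3))
print(get_obs())
E
```

```text
pics
scene centres [([0.638, -0.043, -0.002], 0.73), ([0.503, -0.294, 0.0], 0.43)]
scene key_top []
scene grip_place [([0.642, 0.002, 0.114], 0.65)]
scene bridge []
scene lock_tip [([0.609, 0.155, 0.131], 0.78)]
scene can [([0.507, -0.291, 0.003], 0.75)]
scene tape [([0.355, -0.236, 0.002], 0.65)]
scene wrench [([0.537, -0.067, -0.003], 0.76)]
scene screwdriver [([0.765, 0.039, -0.001], 0.83)]
scene tin [([0.42, -0.401, 0.0], 0.67)]
scene hammer [([0.316, 0.386, -0.002], 0.85)]
scene mug [([0.555, 0.411, -0.003], 0.72)]
scene campos [1.176 0.473 1.06 ]
top centres [([0.611, 0.162, 0.13], 0.64), ([0.635, -0.047, 0.001], 0.62)]
top key_top [([0.659, -0.096, 0.128], 0.78)]
top grip_place [([0.649, -0.0, 0.12], 0.76)]
top bridge []
top lock_tip [([0.609, 0.16, 0.128], 0.52)]
top can [([0.506, -0.287, 0.002], 0.92)]
top tape [([0.354, -0.246, 0.003], 0.75), ([0.635, -0.042, -0.001], 0.48)]
top wrench [([0.54, -0.06, -0.001], 0.88)]
top screwdriver [([0.762, 0.038, 0.001], 0.97)]
top tin [([0.418, -0.399, -0.001], 0.83)]
top hammer [([0.309, 0.39, 0.003], 0.61)]
top mug [([0.558, 0.412, -0.002], 0.74)]
top campos [0.454 0.006 1.262]
{'clock': 1.3, 'joint_pos': array([ 0.9958985 ,  0.47699123,  0.02241909,  1.55536523, -0.01152602,
        1.10929019, -0.08308937]), 'qvel': array([-2.21510296e-04, -1.19338683e-03,  2.50539919e-04, -6.35357655e-05,
        4.90592282e-04,  2.60797740e-04, -3.04256381e-04]), 'effort': array([ 7.29294061e-05, -5.96325839e+01,  1.60614017e+00, -2.81539088e+01,
        1.23889933e-02,  1.65612055e-03, -3.34289737e-06]), 'tool_pos': array([ 0.30378967, -0.60281582,  0.25332887]), 'ee_rot': array([ 3.14152042e+00, -3.45436118e-05,  4.66759165e-01]), 'ft_force': array([ 0.27416671, -0.62503728,  0.01589752]), 'moment': array([ 0.01901918, -0.05858633,  0.03195189]), 'finger_gap': 0.08547841894934143}
```

```bash
python3 - <<'E'
from h import *
for n in("top","scene"):
    d=np.load(f"pics/{n}0.npy"); P=cloud(n,d,d>0)
    L=(P[:,:2]-[.637,-.045]); a=-.175; x=L[:,0]*np.cos(a)+L[:,1]*np.sin(a); y=-L[:,0]*np.sin(a)+L[:,1]*np.cos(a); z=P[:,2]
    def fit(nm,m):
        if m.sum()<20: print(n,nm,m.sum()); return
        p=np.polyfit(y[m],x[m],1); print(n,nm,m.sum(),"slope,off",p.round(4),"z",np.median(z[m]).round(4),"y",np.percentile(y[m],[1,99]).round(3),"x",np.percentile(x[m],[1,99]).round(3))
    fit("bar",(z>.27)&(z<.285)&(abs(x)<.03)&(abs(y)<.14))
    fit("heads",(z>.146)&(z<.157)&(abs(x)<.045)&(abs(y)<.14)&(abs(y)>.095))
    fit("bed",(z>.02)&(z<.032)&(abs(x)<.07)&(abs(y)<.25))
    fit("rollertop",(z>.135)&(z<.149)&(abs(x)<.02)&(y>0)&(y<.078))
    fit("ball",(z>.115)&(z<.145)&(abs(x+.063)<.03)&(abs(y-.195)<.03))
E
```

```text
top bar 739 slope,off [-0.0338  0.0002] z 0.2764 y [-0.119  0.125] x [-0.009  0.011]
top heads 424 slope,off [-0.0317 -0.0097] z 0.1501 y [-0.131  0.136] x [-0.032  0.018]
top bed 3572 slope,off [-0.0232 -0.0135] z 0.0259 y [-0.225  0.23 ] x [-0.057  0.058]
top rollertop 483 slope,off [-0.0217 -0.0011] z 0.1421 y [0.001 0.077] x [-0.019  0.016]
top ball 89 slope,off [ 0.008  -0.0648] z 0.1386 y [0.184 0.206] x [-0.075 -0.05 ]
scene bar 686 slope,off [-0.0367  0.0024] z 0.2755 y [-0.116  0.127] x [-0.008  0.013]
scene heads 518 slope,off [-0.0364  0.005 ] z 0.1495 y [-0.129  0.137] x [-0.031  0.034]
scene bed 4089 slope,off [-0.0551  0.0223] z 0.025 y [-0.222  0.231] x [-0.055  0.06 ]
scene rollertop 448 slope,off [-0.0062  0.0029] z 0.1415 y [0.    0.077] x [-0.018  0.019]
scene ball 116 slope,off [-0.1197 -0.0347] z 0.1363 y [0.187 0.208] x [-0.072 -0.049]
```

View pics/scene0.png

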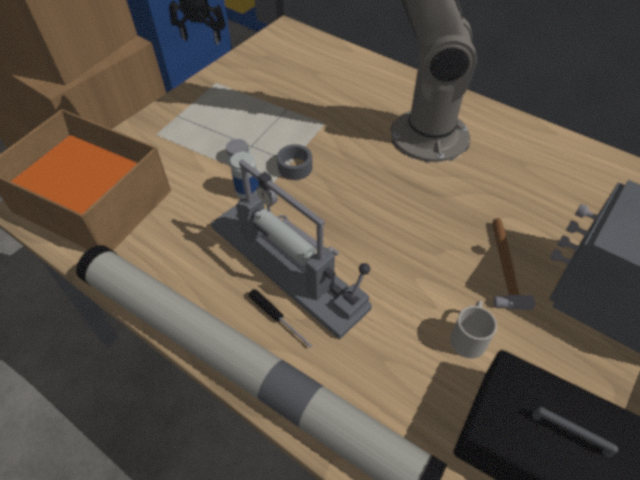

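View pics/top0.png

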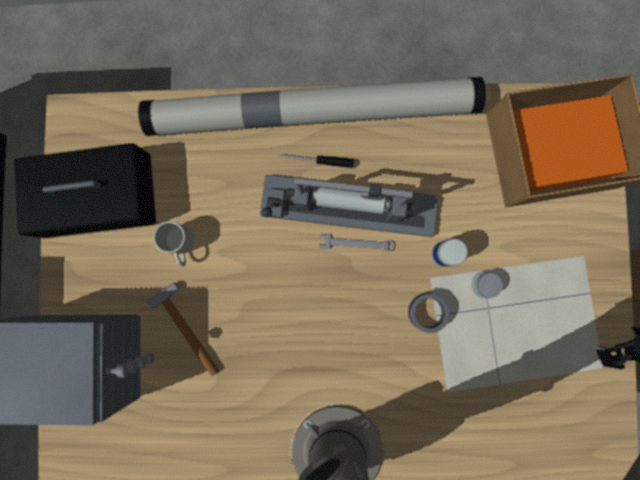

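```bash
cat >> h.py <<'E'
YAW=-.140; O=np.array([.6387,-.041,0.]); RZ=R.from_euler("z",YAW)
GP=np.array([0,.042,.120])
def W(p): return O+RZ.apply(p)
FLIP=1
def pose(th,back=.003,gp=None,flip=None):
    """th: lean (deg); grasp point 'back' ahead of the TCP lies on roller axis"""
    f=FLIP if flip is None else flip; t=np.radians(th); z=np.array([np.sin(t),0,-np.cos(t)]); y=f*np.array([np.cos(t),0,np.sin(t)])
    M=RZ*R.from_matrix(np.stack([np.cross(y,z),y,z],1))
    return W((GP if gp is None else gp)-back*z), M.as_euler("xyz")
E
python3 - <<'E'
from h import *
for f in(1,-1):
    for b,ths in((.15,(42,)),(.003,(27,35,42,55,65,75,85,95))):
        for th in ths:
            q=solve_ik(*pose(th,b,flip=f)); print(f,b,th,None if q is None else np.round(q,2))
E
```

```text
1 0.15 42 [ 0.8   0.25 -1.19  2.33  1.6   0.52 -1.83]
1 0.003 27 [-0.18  0.43  0.02  2.09  0.65  0.21 -0.91]
1 0.003 35 [ 0.46  0.55 -0.79  2.14  1.69  0.54 -1.8 ]
1 0.003 42 [ 0.72  0.8  -1.19  2.2   1.97  0.89 -1.88]
1 0.003 55 [ 0.71  0.92 -1.19  2.3   2.35  1.15 -2.12]
1 0.003 65 [ 0.57  0.91 -0.99  2.36  2.6   1.3  -2.37]
1 0.003 75 [ 0.23  0.86 -0.59  2.4   2.74  1.49 -2.74]
1 0.003 85 [ 0.05  0.96 -0.38  2.39  2.81  1.75 -2.9 ]
1 0.003 95 [-1.09  1.56  0.81  2.4   2.34  1.39  2.09]
-1 0.15 42 [ 0.26  0.12 -0.59  2.35  1.59  0.36  1.24]
-1 0.003 27 [-0.63  0.5   0.59  2.12 -0.77  0.19 -2.71]
-1 0.003 35 [ 0.46  0.55 -0.79  2.14  1.69  0.54  1.34]
-1 0.003 42 [ 0.72  0.8  -1.19  2.2   1.97  0.89  1.26]
-1 0.003 55 [ 0.71  0.92 -1.19  2.3   2.35  1.15  1.03]
-1 0.003 65 [ 0.57  0.91 -0.99  2.36  2.6   1.3   0.77]
-1 0.003 75 [-0.31  0.79  0.02  2.43  2.71  1.37 -0.05]
-1 0.003 85 [-0.51  0.97  0.22  2.43  2.65  1.61 -0.28]
-1 0.003 95 [-1.09  1.56  0.81  2.4   2.34  1.39 -1.05]
```

```bash
sed -i 's/^FLIP=1/FLIP=-1/' h.py; python3 - <<'E'
from h import *
def st(m): o=get_obs(); print(m,round(o["clock"],2),o["joint_pos"].round(2),o["tool_pos"].round(3),o["ft_force"].round(1))
p,o=pose(42,.15)
goto([.40,-.35,.36],[np.pi,0,.47]); st("lift")
goto(p,o); st("pre")
for f,b in((-1,.003),):
  for th in(42,): print(solve_ik(*pose(th,b)).round(2))
im,d=grab_frame("scene"); cv2.imwrite("pics/pre.png",im[120:360,160:480])
for n in("scene","top"):
    grab_frame(n)
    for k in("grip_place","key_top","lock_tip","centres"): print(n,k,[(np.round(r["position"],3).tolist(),round(r["score"],2)) for r in pinpoint(n,k)[:2]])
print(W(GP))
E
```

```text
lift 2.42 [ 0.66  0.16 -0.06  1.75  0.01  1.23 -0.51] [ 0.399 -0.351  0.359] [ 0.  -0.4 -0.4]
pre 4.19 [-0.89  0.07  0.63  2.41  1.64  0.24  1.16] [0.546 0.014 0.232] [-0.1  0.2 -0. ]
[-0.26  0.45  0.06  2.25  2.46  0.33  0.38]
scene grip_place [([0.642, -0.001, 0.114], 0.69)]
scene key_top [([0.659, -0.093, 0.129], 0.61)]
scene lock_tip [([0.608, 0.155, 0.128], 0.78)]
scene centres [([0.637, -0.04, -0.001], 0.87)]
top grip_place [([0.645, 0.0, 0.121], 0.97)]
top key_top [([0.659, -0.098, 0.129], 0.67)]
top lock_tip [([0.766, 0.04, 0.002], 0.69), ([0.612, 0.162, 0.13], 0.66)]
top centres [([0.634, -0.045, 0.0], 0.55), ([0.644, 0.003, 0.12], 0.24)]
[6.44560811e-01 5.89071841e-04 1.20000000e-01]
```

View pics/pre.png

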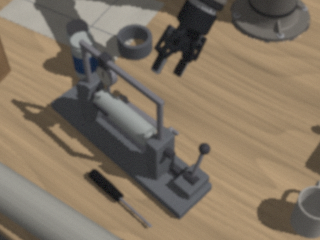

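```bash
cat >> h.py <<'E'
def st(m): o=get_obs(); print(m,round(o["clock"],2),o["joint_pos"].round(2),o["tool_pos"].round(3),"F",o["ft_force"].round(1),"M",o["moment"].round(2),"gap",round(o["finger_gap"],3)); return o
def turn(a,b,step=4,lim=45):
    n=max(1,int(np.ceil(abs(b-a)/step)))
    for th in np.linspace(a,b,n+1)[1:]:
        goto(*pose(th)); f=np.linalg.norm(get_obs()["ft_force"])
        if f>lim: st(f"STOP {th}"); return th
    return b
E
python3 - <<'E'
from h import *
servo_line(pose(42,.06)[0],v=.1); st("half")
servo_line(pose(42,.003)[0],v=.06); st("in")
print(turn(42,32)); st("lean32")
E
```

```text
half 5.79 [-0.45  0.32  0.25  2.33  2.37  0.26  0.43] [0.605 0.006 0.165] F [ 0.2 -0.   0.2] M [0.08 0.66 0.02] gap 0.086
in 6.89 [-0.31  0.45  0.12  2.26  2.51  0.32  0.31] [0.642 0.001 0.122] F [ 0.2 -0.   0.5] M [0.1  0.67 0.  ] gap 0.085
32
lean32 8.32 [-0.03  0.44 -0.18  2.14  1.43  0.24  1.47] [0.643 0.001 0.122] F [ 0.2 -0.3 -0.5] M [0.09 0.57 0.05] gap 0.085
```

```bash
python3 - <<'E'
from h import *
clamp(); st("clamp")
print(turn(32,40)); o=st("40")
E
```

```text
clamp 8.75 [-0.03  0.44 -0.18  2.14  1.43  0.24  1.47] [0.642 0.001 0.123] F [-5.7 -0.5  5.1] M [0.03 0.94 0.  ] gap 0.048
40
40 9.6 [ 0.03  0.45 -0.28  2.22  2.11  0.37  0.8 ] [0.642 0.001 0.122] F [-8.1  0.8  6.7] M [ 0.03  0.76 -0.01] gap 0.048
```

```bash
python3 - <<'E'
from h import *
print(turn(40,74)); st("74")
for n in("scene","top"):
    grab_frame(n)
    for r in pinpoint(n,"key_top")[:2]:
        l=RZ.inv().apply(np.array(r["position"])-O); print(n,l.round(3),"ang",np.arctan2(l[0],l[2]-.12).round(3),round(r["score"],2))
E
```

```text
74
74 11.86 [ 0.12  0.81 -0.46  2.41  2.72  1.43  0.31] [0.641 0.001 0.121] F [-17.3   3.6  14.5] M [ 0.64 -1.11  0.09] gap 0.048
scene [ 0.014 -0.047  0.148] ang 0.475 0.71
top [ 0.02  -0.056  0.15 ] ang 0.584 0.71
```

```bash
cat >> h.py <<'E'
def key(k=2):
    A=[]
    for n in("scene","top"):
        for _ in range(k):
            grab_frame(n)
            for r in pinpoint(n,"key_top")[:1]:
                l=RZ.inv().apply(np.array(r["position"])-O); a=np.arctan2(l[0],l[2]-.12); print(n,l.round(3),"ang",a.round(3),round(r["score"],2))
                if abs(l[1]+.05)<.02: A.append(a)
    print("mean",np.mean(A)); return A
E
python3 - <<'E'
from h import *
release(); st("open"); key()
print(turn(74,32,6)); st("32"); clamp(); st("clamp"); print(turn(32,55)); st("55"); key()
im,d=grab_frame("scene"); cv2.imwrite("pics/k1.png",cv2.resize(im[160:330,200:400],None,fx=3,fy=3))
E
```

```text
open 12.52 [ 0.12  0.81 -0.46  2.41  2.72  1.43  0.31] [0.642 0.    0.12 ] F [ 0.3 -0.7 -0.7] M [0.12 1.01 0.04] gap 0.085
scene [ 0.014 -0.049  0.145] ang 0.491 0.56
scene [ 0.015 -0.047  0.145] ang 0.54 0.82
top [ 0.018 -0.051  0.148] ang 0.556 0.77
top [ 0.017 -0.054  0.144] ang 0.62 0.79
mean 0.5515727415071263
32
32 15.36 [-0.02  0.44 -0.18  2.14  1.43  0.24  1.47] [0.641 0.    0.121] F [0.4 0.2 0.2] M [0.09 0.55 0.  ] gap 0.085
clamp 15.79 [-0.03  0.44 -0.18  2.14  1.43  0.24  1.47] [0.642 0.001 0.122] F [-4.5  0.4  3.7] M [-0.02  0.88 -0.05] gap 0.048
55
55 17.65 [ 0.15  0.57 -0.47  2.33  2.49  0.82  0.46] [0.642 0.001 0.122] F [-13.8   2.4  14.5] M [ 0.25 -0.03 -0.31] gap 0.048
scene [ 0.004 -0.051  0.15 ] ang 0.137 0.86
scene [ 0.001 -0.051  0.152] ang 0.039 0.6
top [ 0.003 -0.055  0.15 ] ang 0.094 0.85
top [ 0.004 -0.052  0.15 ] ang 0.146 0.69
mean 0.10379226712675255
```

View pics/k1.png

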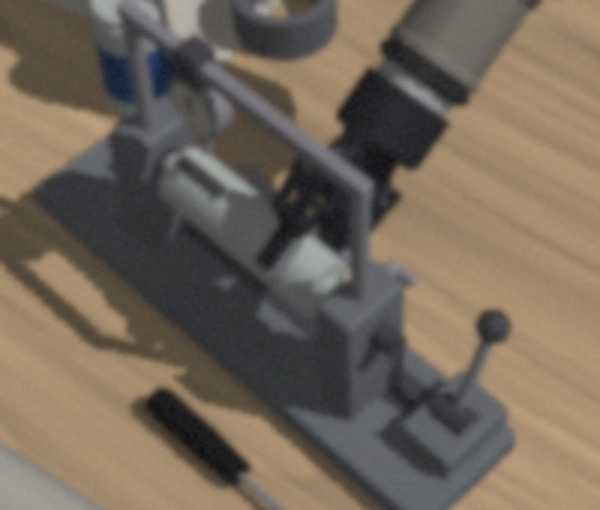

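```bash
python3 - <<'E'
from h import *
print(turn(55,61.7)); st("62"); key(); release(); wait(.3); st("open"); key(4)
E
```

```text
61.7
62 18.6 [ 0.15  0.64 -0.48  2.37  2.59  1.04  0.39] [0.641 0.001 0.121] F [-15.9   2.   15.1] M [ 0.52 -0.44 -0.25] gap 0.049
scene [ 0.003 -0.047  0.151] ang 0.087 0.81
scene [-0.002 -0.051  0.153] ang -0.064 0.56
top [-0.    -0.055  0.152] ang -0.002 0.6
top [ 0.001 -0.051  0.148] ang 0.035 0.76
mean 0.014154316752386131
open 19.76 [ 0.15  0.64 -0.48  2.37  2.59  1.04  0.38] [0.642 0.001 0.121] F [ 0.5 -0.1 -0.2] M [ 0.1   0.89 -0.05] gap 0.085
scene [ 0.001 -0.05   0.151] ang 0.032 0.98
scene [-0.002 -0.051  0.148] ang -0.083 0.83
scene [-0.003 -0.049  0.152] ang -0.104 0.9
scene [-0.002 -0.053  0.149] ang -0.083 0.77
top [ 0.002 -0.056  0.149] ang 0.079 0.75
top [-0.    -0.052  0.151] ang -0.012 0.75
top [0.004 0.041 0.121] ang 1.396 0.57
mean -0.028420395866531795
```

```bash
python3 - <<'E'
from h import *
turn(61.7,45,6); servo_line(pose(45,.15)[0],v=.12); st("out")
q=np.array([-.14,.194,.25]); best=None
for a in(0,np.pi/2,np.pi,-np.pi/2):
    e=(RZ*R.from_euler("xyz",[np.pi,0,a])).as_euler("xyz"); s=solve_ik(W(q),e)
    print(a,None if s is None else s.round(2))
print([r["position"].__class__ and np.round(r["position"],3) for n in("scene","top") for r in (grab_frame(n),pinpoint(n,"lock_tip"))[1][:1]])
key(2)
E
```

```text
out 22.79 [ 0.01  0.11 -0.36  2.41  1.85  0.38  0.94] [0.539 0.015 0.226] F [-0.6  0.6  0. ] M [ 0.07  0.71 -0.  ] gap 0.085
0 [-1.32  0.6   1.29  1.9  -0.63  1.14 -1.5 ]
1.5707963267948966 [ 0.05  0.34 -0.59  1.82  0.22  1.05 -0.76]
3.141592653589793 [-0.17  0.3  -0.31  1.83  0.11  1.02  0.91]
-1.5707963267948966 [-0.08  0.31 -0.42  1.83  0.15  1.03  2.44]
[array([0.608, 0.154, 0.129]), array([0.612, 0.161, 0.13 ])]
scene [ 0.001 -0.048  0.153] ang 0.024 0.93
scene [-0.004 -0.05   0.151] ang -0.112 0.72
top [ 0.001 -0.053  0.151] ang 0.021 0.6
mean -0.022414655305214304
```

```bash
python3 - <<'E'
from h import *
e=(RZ*R.from_euler("xyz",[np.pi,0,np.pi])).as_euler("xyz")
clamp()
goto(W([-.14,.194,.26]),e); st("above")
servo_line(W([-.14,.194,.130]),v=.12); st("down")
servo_line(W([-.10,.194,.130]),v=.08); st("near")
for x in np.arange(-.08,.0101,.01):
    servo_line(W([x,.194,.130]),v=.06); o=st(f"{x:.3f}"); 
    if np.linalg.norm(o["ft_force"][:2])>12: break
im,d=grab_frame("scene"); cv2.imwrite("pics/lk.png",cv2.resize(im[160:330,240:440],None,fx=3,fy=3))
for n in("scene","top"):
    grab_frame(n); print([RZ.inv().apply(r["position"]-O).round(3) for r in pinpoint(n,"lock_tip")[:2]])
E
```

```text
above 25.7 [-0.17  0.29 -0.31  1.82  0.1   1.04  0.91] [0.527 0.17  0.26 ] F [ 0.8 -0.2 -0.3] M [ 0.03  0.03 -0.02] gap 0.0
down 26.93 [-0.2   0.45 -0.29  1.94  0.18  0.78  0.85] [0.528 0.171 0.131] F [ 0.5 -0.3  0.7] M [-0.04  0.05  0.03] gap -0.0
near 27.58 [-0.18  0.5  -0.28  1.85  0.18  0.82  0.88] [0.566 0.165 0.13 ] F [-0.5  0.3  0.2] M [ 0.02  0.   -0.01] gap 0.0
-0.080 28.07 [-0.17  0.52 -0.27  1.81  0.18  0.83  0.9 ] [0.587 0.162 0.13 ] F [-0.3 -0.  -0.1] M [-0.01  0.    0.01] gap 0.0
-0.070 28.38 [-0.16  0.54 -0.27  1.79  0.18  0.84  0.91] [0.597 0.161 0.13 ] F [ 0.1 -0.4  0.3] M [0.01 0.02 0.  ] gap -0.0
-0.060 28.7 [-0.16  0.55 -0.27  1.76  0.18  0.85  0.92] [0.607 0.159 0.13 ] F [ 0.4  0.3 -0.1] M [-0.02 -0.02  0.  ] gap 0.0
-0.050 29.02 [-0.15  0.56 -0.26  1.74  0.18  0.86  0.93] [0.617 0.158 0.13 ] F [-0.2  0.4 -1.2] M [-0.    0.06 -0.07] gap -0.0
-0.040 29.33 [-0.15  0.57 -0.26  1.72  0.18  0.88  0.94] [0.627 0.156 0.13 ] F [-0.9  0.   0.5] M [ 0.02  0.09 -0.02] gap -0.0
-0.030 29.65 [-0.15  0.59 -0.26  1.69  0.19  0.89  0.95] [0.637 0.155 0.13 ] F [ 0.5 -0.4  0.4] M [-0.01  0.    0.02] gap -0.0
-0.020 29.97 [-0.14  0.6  -0.26  1.67  0.19  0.9   0.95] [0.646 0.154 0.13 ] F [-0.9 -0.6 -0.6] M [ 0.02 -0.04  0.02] gap -0.0
-0.010 30.28 [-0.14  0.61 -0.26  1.64  0.19  0.91  0.96] [0.656 0.152 0.13 ] F [ 0.8 -0.1 -0.7] M [ 0.02  0.   -0.02] gap -0.0
-0.000 30.6 [-0.14  0.63 -0.26  1.62  0.18  0.92  0.97] [0.664 0.152 0.13 ] F [-7.9  0.   3.1] M [ 0.15  1.65 -0.  ] gap 0.0
0.010 30.92 [-0.14  0.64 -0.26  1.6   0.18  0.95  0.98] [0.665 0.152 0.129] F [-33.3   0.3  22.7] M [-0.13  7.33 -0.14] gap 0.0
[array([0.023, 0.19 , 0.127])]
[]
```

View pics/lk.png

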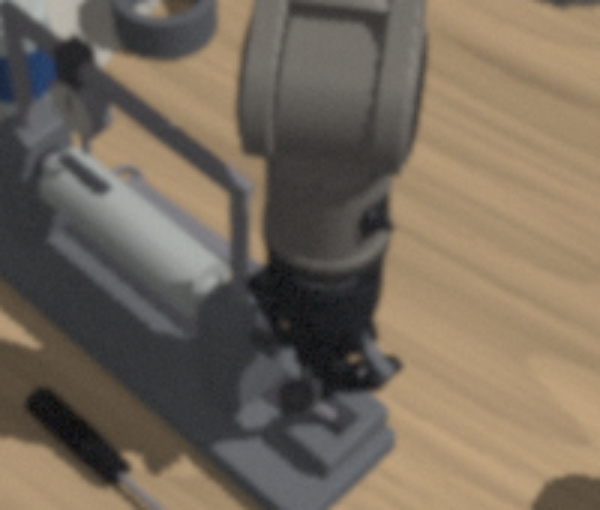

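Lever is at its stop (ball near (300,395), measured x = +23 mm); the key still faces up at (85,170). Backing off and checking.

```bash
python3 - <<'E'
from h import *
servo_line(W([-.12,.194,.130]),v=.12); servo_line(W([-.14,.194,.28]),v=.15); wait(.3); st("clear")
im,d=grab_frame("scene"); cv2.imwrite("pics/end.png",im)
for n in("scene","top"):
    grab_frame(n); print([RZ.inv().apply(r["position"]-O).round(3) for r in pinpoint(n,"lock_tip")[:2]])
    for k in("can","tape","wrench","screwdriver","tin","hammer","mug"): print(n,k,[np.round(r["position"],3).tolist() for r in pinpoint(n,k)[:1]])
key(4)
E
```

```text
clear 33.86 [-0.16  0.27 -0.32  1.8   0.1   1.08  0.92] [0.527 0.171 0.279] F [-0.3 -0.7  0.5] M [ 0.01 -0.03  0.02] gap 0.0
[array([0.021, 0.189, 0.127])]
scene can [[0.507, -0.295, -0.003]]
scene tape [[0.354, -0.238, 0.002]]
scene wrench [[0.538, -0.063, -0.003]]
scene screwdriver [[0.764, 0.044, -0.0]]
scene tin [[0.419, -0.398, -0.001]]
scene hammer [[0.317, 0.383, -0.004]]
scene mug [[0.556, 0.414, -0.003]]
[array([0.023, 0.2  , 0.124])]
top can [[0.508, -0.287, 0.0]]
top tape [[0.353, -0.244, -0.002]]
top wrench [[0.54, -0.062, 0.0]]
top screwdriver [[0.763, 0.041, 0.001]]
top tin [[0.42, -0.396, -0.002]]
top hammer [[0.308, 0.384, 0.004]]
top mug [[0.556, 0.412, -0.001]]
scene [-0.    -0.046  0.151] ang -0.001 0.69
scene [-0.002 -0.05   0.151] ang -0.069 0.66
scene [ 0.002 -0.052  0.152] ang 0.066 0.9
scene [-0.    -0.047  0.151] ang -0.003 0.64
top [ 0.003 -0.051  0.152] ang 0.081 0.95
top [-0.    -0.053  0.153] ang -0.009 0.72
top [ 0.    -0.052  0.153] ang 0.008 0.83
top [-0.002 -0.052  0.15 ] ang -0.076 0.75
mean -0.0001853487292437176
```

View pics/end.png

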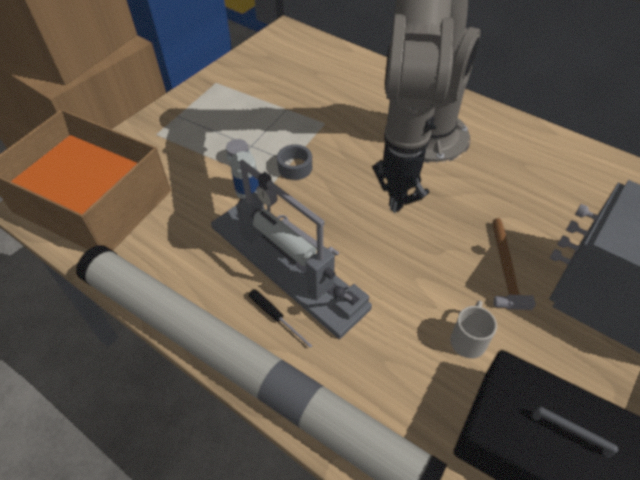

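The picture shows the gripper clear of everything at (400,190), the lever over near (330,285), and nothing else disturbed. Handing in.

```bash
python3 -c "
from cell import *
close_job()"
```

```text
the job is handed in; nothing more can be done
```

I turned the roller in two leaning grips until the key faced up, let go and withdrew. I then pushed the lock lever to its stop with closed fingers, backed off and handed the job in at about 35 s on the robot's clock.

Last checks, all within limits:
- **Key:** the mean angle was about 0.00 rad, from 8 camera readings with a scatter of ±0.08 rad. The limit is ±0.14 rad.
- **Lever:** the ball was at x = +21 to +23 mm, and +23 mm is the locked stop.
- **Other things on the bench:** the networks place all seven within about 7 mm of where they started, which is about their own accuracy.
- **Forces:** the wrist force was near zero at the end. The highest reading was about 40 N, when the fingers pressed the lever against its stop. I saw no sign of contact with the bridge, though its contact force cannot be read directly.

One network reading failed. A single `key_top` detection from the top camera landed on the grip place instead of the key, and I left it out of the mean.

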